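Click the sliding shelf stop home beside the box

TASK

The flip-top box on the ledge has room to slide about. Push the sliding shelf stop along its slotted rail towards the box with your fingertips, over the notches on the way, and leave it clicked into the last notch before the box, without shifting the box. Push only: do not pinch the stop, and leave the cup, the bulb and the lamp housing where they stand.

Things in the scene. Friction and masses are not known exactly. Their poses are not given: they have to be found in the camera images.
- rail: Low aluminium bar fixed on the ledge, 24 mm wide, 10 mm high, from y = -230 to +190 mm plus end caps 12 mm long, 14 mm high. Origin on its centre line at ledge height; y runs along it in the direction of push, towards box and tray; the box stands on its -x side. Notches: eight cross slots in its top, 13 mm wide, 4 mm deep, at y = -160, -120, -80, -40, 0, 40, 80, 120 mm.
- stop (a joint): Slide of the stop along the rail (m), 0 to 0.31, growing in rail +y towards the box. Its sprung roller (the nose) sits at rail y = joint - 180 mm, so notches hold it at 0.02, 0.06, 0.10, 0.14, 0.18, 0.22, 0.26, 0.30. It slides with about 1 N, is drawn into a notch by itself from about 4 mm either side, takes about 5 to 6 N to push out of one, and stays where it is left.
- stop_plate: The stop's steel L-plate: an upright 140 mm wide (x = -115 to +25 mm), top edge 97 mm above the ledge, with a flat foot behind it (y = -30 to +30 mm, x = -75 to +25 mm, top 29 mm above the ledge). Origin on the rail's centre line at ledge height under the nose; axes as the rail's. The upright's rear face, to be pushed in +y, is at y = +30 mm.
- stop_pad: Black rubber buffer covering the front (box side, +y) of the upright plate, 136 mm wide, 6 mm thick, from 31 to 93 mm above the ledge; its front face is at y = +39 mm. Origin and axes as for the stop plate.
- push_face (a point): Point on the rear face of the upright plate right above the rail, 62 mm above the ledge; y axis = direction of push, along the rail.
- pad_face (a point): Point on the front face of the rubber pad, 70 mm to the box's side of the rail line, opposite the middle of the box's near end, 50 mm above the ledge; axes parallel to the rail's.
- box: Closed flip-top plastic box full of spent cells, loose, about 0.3 kg: 75 mm across (x), 110 mm along the rail (y), 63 mm high. Origin at the centre of its underside; it stands beside the rail with its long side nearly parallel to it, between the stop and the tray.
- box_near (a point): Middle of the box's near end face (the end towards the stop), 50 mm above the ledge; y axis points into the box, along its length.
- tray: Fixed grey silicone tray, 150 mm (x) by 100 mm (y), 18 mm high, just beyond the box. Origin at the centre of its underside.
- bulb: Opaque white globe bulb, loose, globe 70 mm across, 101 mm long, resting cap up in the tray's round seat. Origin at the lowest point of the globe.
- cup: Clear cup, loose, 56 mm across and 70 mm high, with three spent small cells standing in it; on the robot's side of the rail. Origin at the centre of its underside.
- headlamp: Steel lamp housing, loose, 58 mm across and 46 mm high, standing lens up beyond the rail. Origin at the centre of its underside.
Things that resemble listed ones, but are neither listed nor needed, are in the scene too. What is meant by the box is not purple or turquoise, and is the smaller of those in its own colour.

How it is judged:
By the outcome, as a careful person would: the job done as asked, in the order asked, and still so for the second after the job is handed in, with the robot touching nothing.
It also fails if it takes over 42 s, if anything falls off the work surface, if the arm or the gripper's body presses on something with over 40 N, if the wrist force passes 120 N, or if a joint passes its speed limit or range.

ROBOT

A 7-joint arm with a two-finger parallel gripper is mounted at the origin on the work surface. World frame = base frame: x ahead of the robot, y to its left, z up, the work surface at z = 0. Lengths are in m, angles in rad, forces in N, time in s.
With the tool pointing down it reaches from about 0.425 to 0.95 m from the base axis. Payload 4.7 kg.
Tool frame: the origin (TCP) lies on the centre line of the jaws, within the pads' length; the fingertips stand robot.nose_length ahead of it and the grasp point (between the pads) lies 8 mm behind it (robot.nose_length is the distance from the TCP to the fingertips, in m); z points along the fingers, x is the direction in which the jaws open and shut, and the axes are right-handed (so a half turn about z gives the same grasp; the last joint's range is limited). The gripper opens to 85 mm and grips with 20 to 120 N. Pads are 22 mm wide; open, the fingers measure 114 mm over their backs; the gripper's body (76 mm by 85 mm) begins 54 mm behind the grasp point. The pads swing forward as they close: fully open they stand 13 mm farther back than shut.
Start: joints at [1.19, 0.469, -0.049, 1.532, 0.024, 1.141, -0.082], TCP at [0.233, -0.634, 0.242] pointing down, gripper open.
Joint ranges: [-2.59, 2.59], [-0.33, 1.99], [-1.39, 1.29], [0.1, 2.45], [-1.04, 4.18], [0.21, 1.99], [-2.66, 2.66]. Speed limits (rad/s): [2.57, 2.57, 3.14, 3.14, 3.14, 3.14, 3.14].

INTERFACE

Orientations are given as [roll, pitch, yaw] about the fixed x, y, z axes, in that order (R = Rz(yaw) Ry(pitch) Rx(roll)).
In Python, from plant import robot gives the robot as it stands. Calls block until the motion is done:
- robot.goto(position, orientation): joint-space move of the TCP to a pose.
- robot.move_straight(position, vel=0.15, attitude=None, contact_N=None): straight line of the TCP; attitude=None keeps the orientation; vel is the mean speed in m/s. With contact_N (N) it stops when the force on the tool has changed by that much, and returns True; else False.
- robot.move_joints(angles): joint-space move.
- robot.grip(opening, strength=None): opening from 0.0 (shut) to 1.0 (fully open); strength is the grip in N (None keeps the last); returns when the fingers have stopped.
- robot.sleep(seconds).
- robot.inverse_kinematics(position, orientation): joint angles nearest the present ones, or None.
- robot.sense(): the state.
- robot.grab_frame(name): name is "scene" or "top" or "wrist"; returns a dict with "image" (400x640x3 uint8, red, green, blue), "range_z" (400x640 float32, m along the optical axis (not along the pixel's ray), 0 where there is no reading), "fx", "fy", "cx", "cy" (pixels), "R" (3x3) and "t" (3): a world point X has camera coordinates R X + t. Camera axes: x right, y down, z forward; pixel columns grow to the right and rows downward; lengths in m; the calibration is good to about 2 mm. A picture is of the moment at which its call begins.
A pose or a line that the arm cannot do raises robot.IKError and nothing moves.
- robot.close_job(): hands the job in, once; it reports no verdict.
The state is a dict: "t": time; "joint_pos": joint angles; "joint_velocities": joint speeds; "effort": joint torques, N m; "tcp_pos": TCP position; "tcp_rot": TCP orientation; "wrist_force": force on the tool from outside, world axes, zero at the start; "torque": the same for the moment, N m; "opening": opening from 0.0 (shut) to 1.0 (fully open).
Only numpy, scipy, OpenCV 4.12 (cv2) and the standard library are available. Lean on these libraries where they do the work, as an engineer would, in place of code of your own. Each camera call takes 0.05 s, during which the arm holds its last target.

## Working session

There is one attempt and no reset: what is moved stays moved. The work goes in short steps, each a Python script; the robot and the scene stay as the last script left them, time stands still between calls to the robot, and variables do not carry over. Pictures are saved under pics/ and viewed, and the job is handed in when it is done.

```bash
mkdir -p pics; ls; python3 - <<'E'
from plant import robot
import cv2,numpy as np,pickle
s=robot.sense();print(s['t'],s['tcp_pos'],s['tcp_rot'],s['opening'],robot.nose_length)
for n in("scene","top"):
    f=robot.grab_frame(n);pickle.dump(f,open(n+'.pkl','wb'))
    cv2.imwrite(f'pics/{n}0.png',f['image'][:,:,::-1])
    print(n,f['fx'],f['fy'],f['cx'],f['cy'],f['R'],f['t'])
E
```

```text
pics
0.0 [ 0.23241061 -0.63311948  0.24125249] [ 3.14155684e+00  1.99061137e-03 -1.21903293e+00] 1.001925881602621 0.011
scene 485.0796855622281 485.0796855622281 320.26903623218226 196.35295865636314 [[-0.84617332  0.53281319 -0.01004093]
 [ 0.36671169  0.56850552 -0.73642651]
 [-0.38666944 -0.62682659 -0.67644303]] [ 0.39725624 -0.17722309  1.49265506]
top 475.9262509306958 475.9262509306958 312.552099816304 201.40808322282498 [[-0.01818939 -0.99958725  0.02223682]
 [-0.99623394  0.01623361 -0.08517276]
 [ 0.08477662 -0.02370232 -0.99611803]] [0.06301675 0.52107124 1.27091539]
```

View pics/scene0.png

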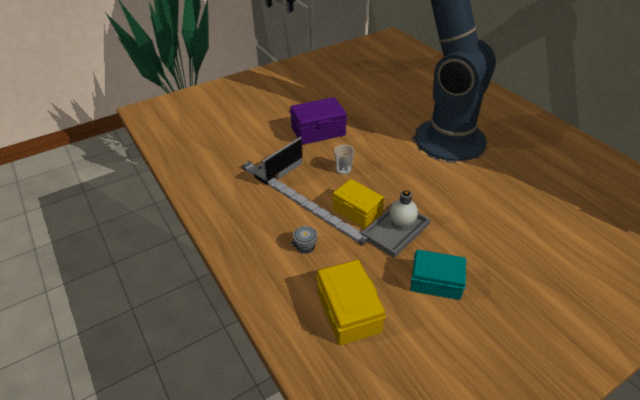

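View pics/top0.png

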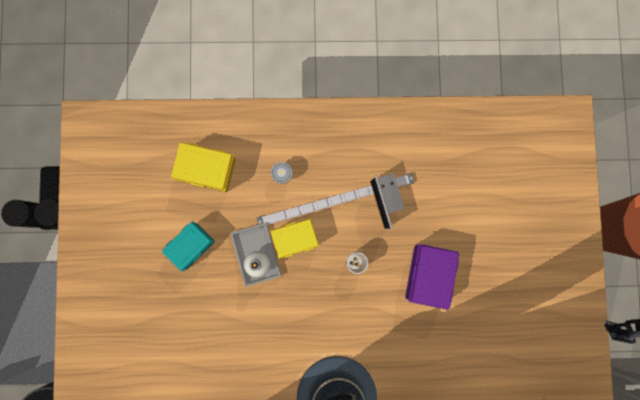

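Top view: yellow boxes at (204,167), larger, and at (295,240), smaller and beside the rail between stop and tray. Purple (433,276) and turquoise (188,246) are ruled out, so the box is the one at (295,240). The stop is at about (387,200) and the rail runs from (411,179) to (262,220).

```bash
cat > h.py <<'E'
import numpy as np,cv2,pickle
def load(n): return pickle.load(open(n+'.pkl','rb'))
def ray(f,u,v,z):
    d=f['R'].T@np.array([(u-f['cx'])/f['fx'],(v-f['cy'])/f['fy'],1]);c=-f['R'].T@f['t']
    return c+d*(z-c[2])/d[2]
def proj(f,X):
    c=f['R']@np.asarray(X)+f['t'];return np.array([f['fx']*c[0]/c[2]+f['cx'],f['fy']*c[1]/c[2]+f['cy']])
def cloud(f):
    z=f['range_z'];v,u=np.mgrid[:400,:640]
    P=np.stack([(u-f['cx'])/f['fx']*z,(v-f['cy'])/f['fy']*z,z],-1)
    W=(P-f['t'])@f['R'];W[z==0]=np.nan;return W
E
python3 - <<'E'
from h import *
f=load('top');W=cloud(f)
im=f['image'][160:300,225:425,::-1]
cv2.imwrite('pics/crop.png',cv2.resize(im,None,fx=4,fy=4,interpolation=cv2.INTER_CUBIC))
s=load('scene')
cv2.imwrite('pics/crops.png',cv2.resize(s['image'][110:270,230:440,::-1],None,fx=3.8,fy=3.7,interpolation=cv2.INTER_CUBIC))
for p in[(330,290),(350,300),(262,220),(295,240),(380,200),(395,200),(411,179),(204,167),(320,207)]:print(p,W[p[1],p[0]].round(3))
h=W[...,2]
hs=np.nan_to_num(h);cv2.imwrite('pics/hgt.png',cv2.resize((np.clip(hs[160:300,225:425],-.01,.11)+.01)*2000,None,fx=4,fy=4,interpolation=0))
E
```

```text
(330, 290) [ 0.281  0.01  -0.003]
(350, 300) [ 0.253 -0.044 -0.002]
(262, 220) [0.474 0.192 0.01 ]
(295, 240) [0.418 0.103 0.064]
(380, 200) [ 0.517 -0.118  0.094]
(395, 200) [ 0.521 -0.169  0.032]
(411, 179) [ 0.581 -0.22   0.008]
(204, 167) [0.612 0.336 0.078]
(320, 207) [0.507 0.034 0.009][ WARN:0@0.157] global loadsave.cpp:1063 imwrite_ Unsupported depth image for selected encoder is fallbacked to CV_8U.
```

View pics/crop.png

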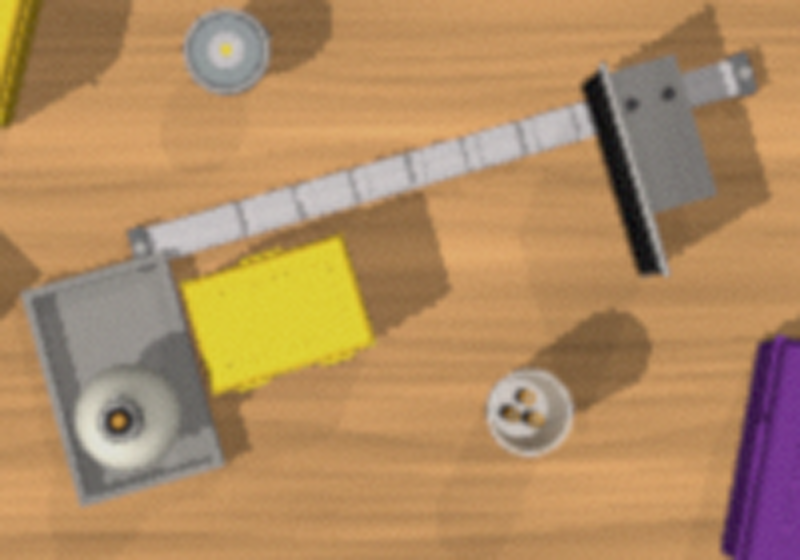

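View pics/crops.png

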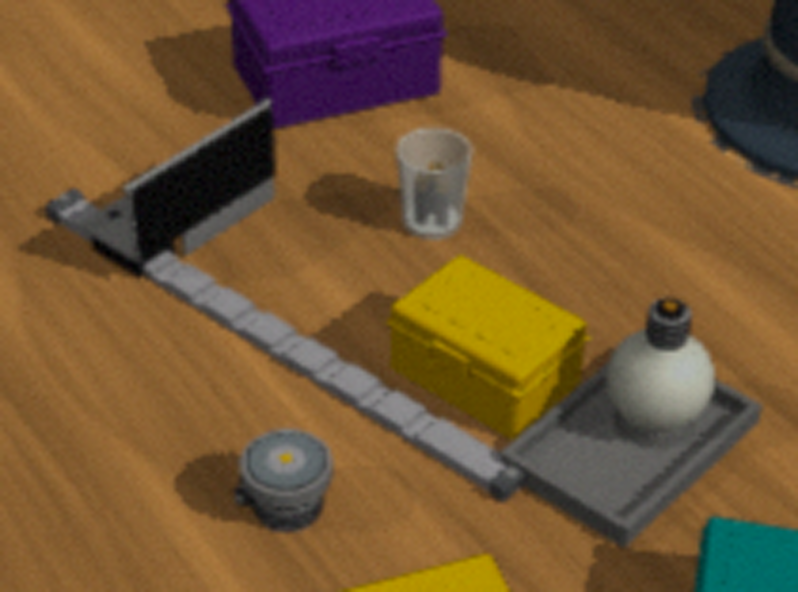

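View pics/hgt.png

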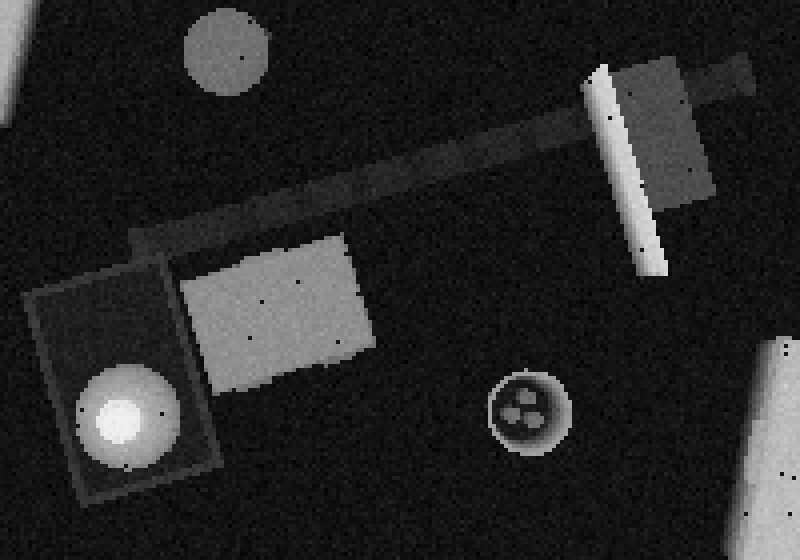

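The enlarged crop confirms the small yellow box with the tray behind it. Notch slots are visible as dark lines in the crop at x = 240, 297, 353, 408, 463 and 519. Next I'll measure everything in the rail frame.

```bash
cat >> h.py <<'E'
def rail_fit(f):
    W=cloud(f);m=(W[...,2]>0.005)&(W[...,2]<0.014)
    P=W[m];a=np.array([.474,.192]);b=np.array([.581,-.22]);d=(a-b)/np.linalg.norm(a-b);n=np.array([-d[1],d[0]])
    for k in range(3):
        q=P[:,:2]-b;o=q@n;L=q@d
        s=(abs(o)<.018)&(L>.01)&(L<.41)
        X=P[s][:,:2];c=X.mean(0);_,_,V=np.linalg.svd(X-c);e=V[0]*np.sign(V[0]@d);d=e;n=np.array([-d[1],d[0]])
        b=c+d*((b-c)@d)
    o=(P[:,:2]-c)@n;L=(P[:,:2]-c)@d
    return c,d,P[(abs(o)<.011)],L[(abs(o)<.011)],o[abs(o)<.025]
E
python3 - <<'E'
from h import *
f=load('top');W=cloud(f);c,d,P,L,o=rail_fit(f)
s=(L>-.27)&(L<.27);print('c',c,'d',d,'ang',np.degrees(np.arctan2(d[1],d[0])),'ends',L[s].min(),L[s].max(),'width',np.percentile(o,[1,99]))
# notch profile on grey along axis
n=np.array([-d[1],d[0]])
g=cv2.cvtColor(f['image'],cv2.COLOR_RGB2GRAY).astype(np.float32)
ls=np.arange(-.16,.24,.002);pr=[]
for l in ls:
    v=[]
    for k in np.linspace(-.007,.007,8):
        p=c+d*l+n*k;u=proj(f,[p[0],p[1],.01]);v.append(cv2.getRectSubPix(g,(1,1),(float(u[0]),float(u[1])))[0,0])
    pr.append(np.mean(v))
pr=np.array(pr);mins=[(ls[i].round(3),pr[i].round(0)) for i in range(2,len(ls)-2) if pr[i]==pr[i-2:i+3].min()];print(mins)
E
```

```text
c [0.5209983  0.01139504] d [-0.26288587  0.96482694] ang 105.24136860082392 ends -0.26075489090596754 0.2650132292286123 width [-0.02126486  0.02355832]
[(np.float64(-0.156), np.float32(92.0)), (np.float64(-0.134), np.float32(19.0)), (np.float64(-0.116), np.float32(163.0)), (np.float64(-0.088), np.float32(183.0)), (np.float64(-0.078), np.float32(160.0)), (np.float64(-0.058), np.float32(193.0)), (np.float64(-0.048), np.float32(183.0)), (np.float64(-0.036), np.float32(171.0)), (np.float64(-0.022), np.float32(194.0)), (np.float64(-0.008), np.float32(186.0)), (np.float64(0.002), np.float32(160.0)), (np.float64(0.014), np.float32(193.0)), (np.float64(0.02), np.float32(194.0)), (np.float64(0.032), np.float32(188.0)), (np.float64(0.044), np.float32(168.0)), (np.float64(0.06), np.float32(195.0)), (np.float64(0.07), np.float32(193.0)), (np.float64(0.082), np.float32(169.0)), (np.float64(0.1), np.float32(195.0)), (np.float64(0.11), np.float32(194.0)), (np.float64(0.122), np.float32(161.0)), (np.float64(0.138), np.float32(194.0)), (np.float64(0.146), np.float32(194.0)), (np.float64(0.19), np.float32(123.0)), (np.float64(0.2), np.float32(130.0)), (np.float64(0.216), np.float32(142.0)), (np.float64(0.224), np.float32(144.0)), (np.float64(0.232), np.float32(145.0))]
```

```bash
python3 - <<'E'
from h import *
f=load('top');W=cloud(f);c,d,P,L,o=rail_fit(f);n=np.array([-d[1],d[0]])
q=W[...,:2]-c;l=q@d;k=q@n;z=W[...,2]
# +n is rail -x side
m=(abs(k)<.008)
print('axis heights (mm) per 4mm')
for a in np.arange(-.26,.23,.004):
    s=m&(l>=a)&(l<a+.004)
    if s.any(): print(f"{a+.002:.3f}:{np.nanmean(z[s])*1e3:.1f}",end=' ')
print()
# edge heights crossing
for z0,z1,nm,l0,l1,k0,k1 in [(.085,.105,'plate+pad top',-.3,0,-.05,.2),(.024,.036,'foot',-.3,-.1,-.05,.1),(.055,.07,'box',-.05,.2,.0,.2),(.008,.025,'tray',.1,.3,-.02,.25)]:
    s=(z>z0)&(z<z1)&(l>l0)&(l<l1)&(k>k0)&(k<k1)
    print(nm,s.sum(),'z',np.median(z[s]).round(4),'l',np.percentile(l[s],[.5,2,98,99.5]).round(4),'k',np.percentile(k[s],[.5,2,98,99.5]).round(4))
    r=cv2.minAreaRect((np.stack([l[s],k[s]],-1)*1000).astype(np.float32));print(r)
    if nm=='box': B=cv2.boxPoints(r);print(B)
s=(z>-.02)&(z<.004)&(l>-.1)&(l<.05)&(abs(k)>.02)&(abs(k)<.05);print('ledge z',np.median(z[s]))
E
```

```text
axis heights (mm) per 4mm
-0.258:-1.8 -0.254:-1.0 -0.250:-2.5 -0.246:2.5 -0.242:11.4 -0.238:12.6 -0.234:12.5 -0.230:10.8 -0.226:8.2 -0.222:8.8 -0.218:11.0 -0.214:8.6 -0.210:8.7 -0.206:7.8 -0.202:9.8 -0.198:10.6 -0.194:10.7 -0.190:27.2 -0.186:29.0 -0.182:28.0 -0.178:29.0 -0.174:28.1 -0.170:29.6 -0.166:27.8 -0.162:27.4 -0.158:27.8 -0.154:31.2 -0.150:28.4 -0.146:28.4 -0.134:92.4 -0.130:95.0 -0.126:59.5 -0.122:52.7 -0.118:4.5 -0.114:8.3 -0.110:9.1 -0.106:9.7 -0.102:8.5 -0.098:8.1 -0.094:9.8 -0.090:9.0 -0.086:5.4 -0.082:5.5 -0.078:3.5 -0.074:8.7 -0.070:9.4 -0.066:8.1 -0.062:8.5 -0.058:7.8 -0.054:9.2 -0.050:8.7 -0.046:5.4 -0.042:5.3 -0.038:6.0 -0.034:7.5 -0.030:9.8 -0.026:9.0 -0.022:10.5 -0.018:8.9 -0.014:8.2 -0.010:6.6 -0.006:6.4 -0.002:4.8 0.002:5.0 0.006:7.5 0.010:9.6 0.014:7.4 0.018:9.7 0.022:9.9 0.026:9.2 0.030:9.3 0.034:5.0 0.038:5.1 0.042:4.8 0.046:8.4 0.050:10.9 0.054:10.1 0.058:8.5 0.062:9.2 0.066:10.0 0.070:8.7 0.074:5.8 0.078:5.5 0.082:4.9 0.086:8.7 0.090:7.6 0.094:10.5 0.098:9.3 0.102:9.2 0.106:9.8 0.110:8.9 0.114:4.6 0.118:7.5 0.122:5.8 0.126:8.6 0.130:7.8 0.134:9.0 0.138:10.3
[... 447 characters left out ...]
 z 0.0286 l [-0.191  -0.1902 -0.1232 -0.1224] k [-0.0243 -0.0225  0.0736  0.0827]
((-156.87843322753906, 34.58158493041992), (118.99668884277344, 69.36132049560547), 89.92182159423828)
box 1274 z 0.0614 l [-0.0469 -0.041   0.1695  0.1985] k [0.0313 0.0331 0.1865 0.1979]
((61.67859649658203, 102.46113586425781), (129.54063415527344, 263.3998107910156), 69.72080993652344)
[[-84.30694    87.35214  ]
 [162.76599    -3.9409103]
 [207.66412   117.57013  ]
 [-39.4088    208.86319  ]]
tray 808 z 0.0133 l [0.1013 0.1074 0.2788 0.2794] k [-0.0119 -0.0104  0.1554  0.1563]
((189.88230895996094, 71.20426177978516), (170.6568145751953, 179.39630126953125), 89.96250915527344)
ledge z -0.0010057356106622551
```

```bash
python3 - <<'E'
from h import *
for nm in('top','scene'):
    f=load(nm);ft=load('top');c,d,P,L,o=rail_fit(ft);n=np.array([-d[1],d[0]])
    W=cloud(f);q=W[...,:2]-c;l=q@d+.0015;k=q@n;z=W[...,2]
    hsv=cv2.cvtColor(f['image'],cv2.COLOR_RGB2HSV)
    m=(hsv[...,0]>22)&(hsv[...,0]<35)&(hsv[...,1]>140)
    s=m&(l>-.05)&(l<.3)&(k>-.02)&(k<.15)
    t=s&(z>.055)&(z<.07)
    print(nm,s.sum(),t.sum(),'z',np.median(z[t]))
    r=cv2.minAreaRect((np.stack([l[t],k[t]],-1)*1000).astype(np.float32));print(r);print(cv2.boxPoints(r).round(1))
    for a in np.arange(.01,.13,.01):
        b=t&(k>a)&(k<=a+.01)
        if b.sum()>3: print(f"k{a+.005:.3f}: {l[b].min()*1e3:.1f}..{l[b].max()*1e3:.1f}",end='; ')
    print()
E
```

```text
top 1254 1188 z 0.06134371572870807
((117.60681915283203, 67.46868896484375), (109.8778076171875, 78.21707153320312), 0.9104801416397095)
[[ 62.1 105.7]
 [ 63.3  27.5]
 [173.2  29.2]
 [171.9 107.4]]
k0.035: 64.1..171.9; k0.045: 63.1..171.4; k0.055: 63.6..171.8; k0.065: 63.3..172.4; k0.075: 62.7..171.7; k0.085: 63.0..172.2; k0.095: 62.7..171.0; k0.105: 64.3..170.6; 
scene 1557 931 z 0.06157229525270589
((121.95283508300781, 65.61227416992188), (109.7145767211914, 77.76102447509766), 1.4672805070877075)
[[ 66.1 103.1]
 [ 68.1  25.3]
 [177.8  28.1]
 [175.8 105.9]]
k0.025: 69.6..166.5; k0.035: 69.1..176.9; k0.045: 68.2..177.4; k0.055: 67.4..176.8; k0.065: 67.3..175.3; k0.075: 67.6..176.0; k0.085: 67.3..175.2; k0.095: 68.9..175.0; k0.105: 66.2..173.1;
```

Box near end is at rail y ≈ 62–68 mm. With the nose at y = 0 the pad face is at 39, which clears the box. With the nose at 40 it would be at 79 and hit. So the target is joint 0.18, starting from 0.02. I'll check that the cup clears the plate's path, then plan the motion.

```bash
cat >> h.py <<'E'
C,D,*_=rail_fit(load('top'));N=np.array([-D[1],D[0]])
OFF=.0015
from scipy.spatial.transform import Rotation as Ro
def RW(x,y,z): p=C+D*(y-OFF)-N*x; return np.array([p[0],p[1],z])   # rail->world
def toR(p): q=np.asarray(p)[:2]-C; return np.array([-(q@N),q@D+OFF])
TILT=np.radians(8)
tz=np.array([*(D*np.sin(TILT)),-np.cos(TILT)])
def att(sgn=1):
    tx=-sgn*np.array([N[0],N[1],0]); return Ro.from_matrix(np.stack([tx,np.cross(tz,tx),tz],1)).as_euler('xyz')
def tcp(x,ytip,ztip,nose=.011): return RW(x,ytip,ztip)-tz*nose
E
python3 - <<'E'
from h import *
f=load('top');W=cloud(f);z=W[...,2]
q=W[...,:2]-C;l=q@D+OFF;k=q@N
s=(z>.05)&(z<.08)&(l>-.17)&(l<.02)&(k>.11)&(k<.26);g=np.zeros_like(s);g[245:285,340:372]=1;s&=g
print('cup x',-k[s].max(),-k[s].min(),'y',l[s].min(),l[s].max(),s.sum())
print([ray(f,u,v,.07).round(3) for u,v in[(357,263)]])
s=(z>.03)&(z<.06)&(k<-.03)&(k>-.15)&(l>-.1)&(l<.2);print('lamp x',-k[s].max(),-k[s].min(),'y',l[s].min(),l[s].max())
from plant import robot
for sg in(1,-1):
  for y in(-.22,-.15,0.03):
    r=robot.inverse_kinematics(tcp(0,y,.055).tolist(),att(sg).tolist());print(sg,y,tcp(0,y,.055).round(3),None if r is None else np.round(r,2))
E
```

```text
cup x -0.2040615977357084 -0.14960811631844131 y -0.048104754569839946 0.005922970346569967 117
[array([ 0.356, -0.057,  0.07 ])]
lamp x 0.08019165679602537 0.13721310940988754 y 0.07448037473299524 0.13103180024464334
1 -0.22 [ 0.58  -0.204  0.066] [ 0.72  0.67 -0.56  1.75  0.28  0.89  0.33]
1 -0.15 [ 0.561 -0.136  0.066] [ 0.67  0.63 -0.6   1.85  0.29  0.83  0.21]
1 0.03 [0.514 0.037 0.066] [ 0.42  0.55 -0.64  2.02  0.27  0.7  -0.09]
-1 -0.22 [ 0.58  -0.204  0.066] [ 0.26  0.6   0.09  1.78 -0.22  0.85 -2.39]
-1 -0.15 [ 0.561 -0.136  0.066] [ 0.2   0.55  0.04  1.87 -0.2   0.79 -2.5 ]
-1 0.03 [0.514 0.037 0.066] [-0.85  0.76  1.11  2.09 -0.99  1.02 -2.04]
```

```bash
python3 - <<'E'
from h import *
from plant import robot
robot.grip(0.0)
robot.goto(tcp(0,-.172,.20).tolist(),att(1).tolist())
robot.move_straight(tcp(0,-.172,.056).tolist(),vel=.12)
s=robot.sense();print(s['t'],s['tcp_pos'],toR(s['tcp_pos']),s['wrist_force'],s['opening'])
print(robot.move_straight(tcp(0,-.125,.056).tolist(),vel=.03,contact_N=2.0))
s=robot.sense();print(s['t'],s['tcp_pos'],toR(s['tcp_pos']),s['wrist_force'],s['joint_pos'])
f=robot.grab_frame('scene');cv2.imwrite('pics/s1.png',cv2.resize(f['image'][60:260,200:440,::-1],None,fx=3,fy=3))
f=robot.grab_frame('wrist');cv2.imwrite('pics/w1.png',f['image'][:,:,::-1])
E
```

```text
4.3083 [ 0.5676301  -0.15756276  0.06769327] [ 0.000575   -0.17377388] [-0.27211161 -0.52512255 -0.50306715] -0.00030441884164335704
True
5.35 [ 0.55841462 -0.12622242  0.06667933] [-7.74086428e-05 -1.41113252e-01] [ 0.30946973 -1.01108476  0.77065715] [ 0.64396036  0.62082609 -0.5896599   1.86001965  0.27753159  0.82138075
  0.20590676]
```

View pics/s1.png

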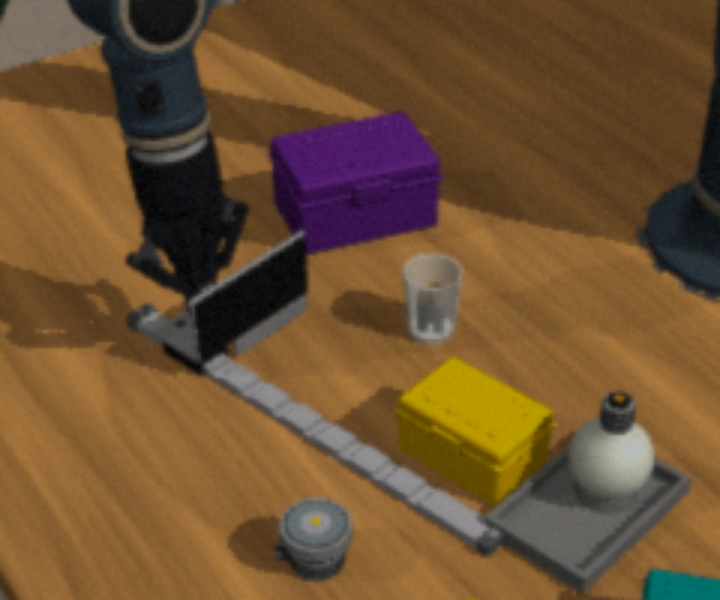

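View pics/w1.png

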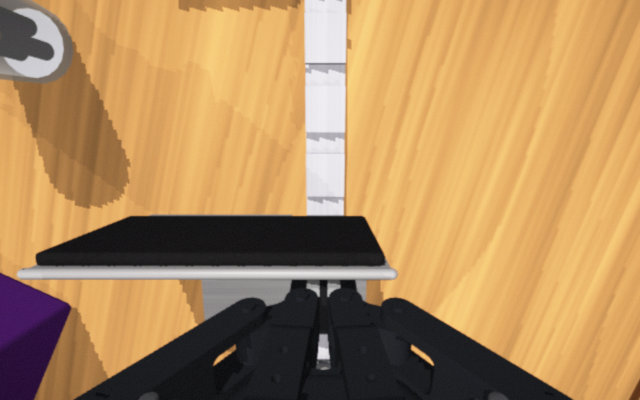

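The gripper is shut behind the upright, and contact came at TCP rail y = -141.1 mm, which matches the face at -130 minus the 11 mm fingertip half-depth. I'll push the first three pitches in stages and log the result.

```bash
python3 - <<'E'
from h import *
from plant import robot
s=robot.sense();z=s['tcp_pos'][2];zt=.056
y0=toR(s['tcp_pos'])[1]
base=tcp(0,0,zt);off=toR(base)[1]
for dy in(.02,.04,.06,.08,.10,.12,.138):
    robot.move_straight(tcp(0,y0+dy-off,zt).tolist(),vel=.035)
    s=robot.sense();F=s['wrist_force'];print(round(s['t'],2),'cmd',dy,'act',(toR(s['tcp_pos'])[1]-y0).round(4),'x',toR(s['tcp_pos'])[0].round(4),'Fd',(F[:2]@D).round(2),'Fz',F[2].round(2))
f=robot.grab_frame('top');pickle.dump(f,open('top2.pkl','wb'))
cv2.imwrite('pics/t2.png',cv2.resize(f['image'][160:300,225:425,::-1],None,fx=4,fy=4,interpolation=cv2.INTER_CUBIC))
W=cloud(f);zz=W[...,2];q=W[...,:2]-C;l=q@D+OFF;k=q@N
m=(zz>.085)&(zz<.1)&(k>.06)&(k<.112)&(l>-.16)&(l<.1)
print('top edge+pad l',np.percentile(l[m],[1,99]),m.sum())
for a in np.arange(-.03,.13,.006):
    b=(k>.05)&(k<.11)&(l>=a)&(l<a+.006);print(f"{a+.003:.3f}:{np.nanmedian(zz[b])*1e3:.0f}",end=' ') if b.any() else 0
E
```

```text
6.17 cmd 0.02 act 0.0208 x -0.0 Fd 0.5 Fz 0.44
6.89 cmd 0.04 act 0.0401 x -0.0 Fd -0.83 Fz -0.03
7.62 cmd 0.06 act 0.0608 x -0.0 Fd 0.06 Fz 0.84
8.34 cmd 0.08 act 0.0801 x -0.0 Fd -1.6 Fz -0.23
9.07 cmd 0.1 act 0.1008 x 0.0001 Fd 1.07 Fz 0.07
9.79 cmd 0.12 act 0.1201 x -0.0 Fd -1.77 Fz 0.59
10.46 cmd 0.138 act 0.1388 x 0.0 Fd 0.31 Fz 0.68
top edge+pad l [0.00930069 0.01912083] 82
-0.027:474 -0.021:455 -0.015:410 -0.009:146 -0.003:26 0.003:26 0.009:95 0.015:91 0.021:4 0.027:-1 0.033:-1 0.039:-1 0.045:-1 0.051:-1 0.057:-1 0.063:58 0.069:60 0.075:60 0.081:61 0.087:61 0.093:62 0.099:62 0.105:61 0.111:62 0.117:61 0.123:62 0.129:62
```

View pics/t2.png

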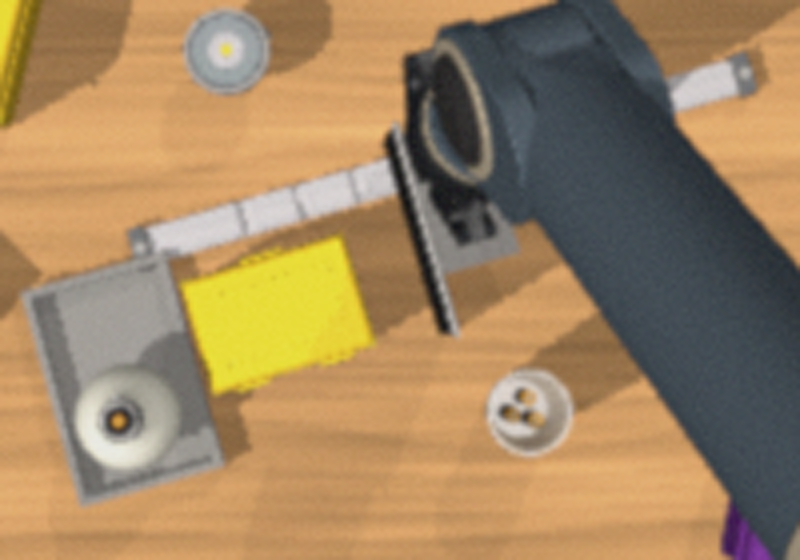

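Pad front is at rail y ≈ +19 mm, so the joint is ≈ 0.158–0.160, just past the 0.14 notch. The box is unmoved. Last push is about 20 mm into the 0.18 notch, stopping slightly short so the roller draws itself in, then back off and look.

```bash
python3 - <<'E'
from h import *
from plant import robot
zt=.056;y0=-.14111;off=toR(tcp(0,0,zt))[1]
for dy in(.150,.1585):
    robot.move_straight(tcp(0,y0+dy-off,zt).tolist(),vel=.03)
    s=robot.sense();F=s['wrist_force'];print(round(s['t'],2),'act',(toR(s['tcp_pos'])[1]-y0).round(4),'Fd',(F[:2]@D).round(2))
robot.sleep(.3)
robot.move_straight(tcp(0,y0+.125-off,zt).tolist(),vel=.06)
robot.move_straight(tcp(0,y0+.125-off,.20).tolist(),vel=.15)
robot.move_straight(tcp(0,y0-.10-off,.22).tolist(),vel=.2)
for n in('top','scene'):
    f=robot.grab_frame(n);pickle.dump(f,open(n+'3.pkl','wb'))
    g=f['image'][160:300,225:425] if n=='top' else f['image'][110:260,230:430]
    cv2.imwrite(f'pics/{n}3.png',cv2.resize(g[:,:,::-1],None,fx=4,fy=4,interpolation=cv2.INTER_CUBIC))
print(robot.sense()['t'])
for nm in('top','top3'):
    f=load(nm);W=cloud(f);zz=W[...,2];q=W[...,:2]-C;l=q@D+OFF;k=q@N
    fo=(zz>.022)&(zz<.036)&(k>-.02)&(k<.07)&(l>-.25)&(l<.05)
    pa=(zz>.085)&(zz<.1)&(k>.06)&(k<.112)&(l>-.16)&(l<.1)
    hsv=cv2.cvtColor(f['image'],cv2.COLOR_RGB2HSV);m=(hsv[...,0]>22)&(hsv[...,0]<35)&(hsv[...,1]>140)&(l>.03)&(l<.3)&(k>-.02)&(k<.15)&(zz>.055)&(zz<.07)
    print(nm,'foot',np.percentile(l[fo],[1,99]).round(4),'pad',np.percentile(l[pa],[1,50,99]).round(4),'box',cv2.minAreaRect((np.stack([l[m],k[m]],-1)*1000).astype(np.float32)),l[m].mean(),k[m].mean())
E
```

```text
11.06 act 0.1506 Fd -0.53
11.49 act 0.1589 Fd 0.36
14.9917
top foot [-0.1894 -0.1213] pad [-0.1303 -0.1249 -0.1203] box ((117.60681915283203, 67.46868896484375), (109.8778076171875, 78.21707153320312), 0.9104801416397095) 0.11779577343030605 0.06921037880115875
top3 foot [-0.0291  0.0253] pad [0.0296 0.0344 0.0391] box ((117.58937072753906, 67.24879455566406), (109.58918762207031, 78.50877380371094), 0.7476911544799805) 0.11746523742100211 0.06902605635834194
```

View pics/top3.png

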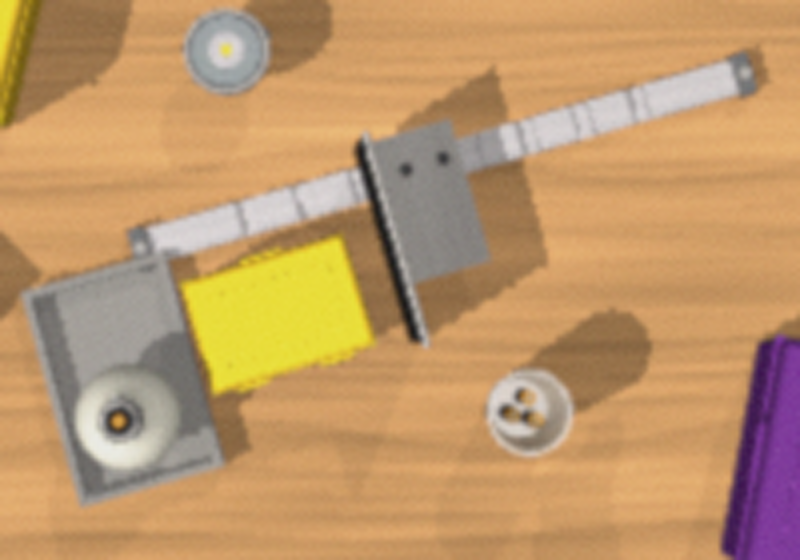

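View pics/scene3.png

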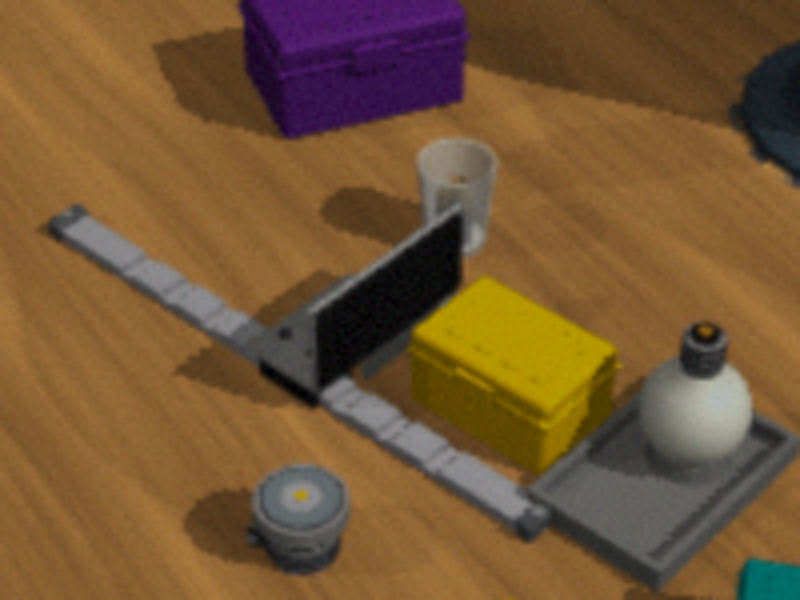

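```bash
python3 -c "
from plant import robot
robot.close_job();print(robot.sense()['t'])"
```

```text
the job is handed in; nothing more can be done
the job is handed in; nothing more can be done
```

The stop is in the 0.18 notch (nose at rail y = 0), the last one before the box, and the job is handed in. I pushed it there from 0.02 with the shut fingertips on the upright right above the rail, over the 0.06, 0.10 and 0.14 notches. The arm then backed off, and the clock stood at about 15 s just before hand-in.

**Stop position:** the last top view puts the nose within about 1 mm of the notch. The foot had moved 160.3 mm and the pad 159.4 mm, against 160 expected. The pad face is at rail y ≈ 39 mm. The fingers themselves stopped about 1 mm short of the notch, so the roller appears to have drawn itself in. I judged the click from position alone and did not feel for it.

**Box:** its near end is at about 62–63 mm, so the gap to the pad is about 24 mm. Its centre changed by less than 0.4 mm, which is within the measurement noise.

**Other objects:** the cup, bulb and lamp housing look unmoved in the pictures; I did not measure them again.

**Disagreement:** the scene camera placed the box about 4 mm farther along the rail than the top camera. That does not change which notch is the right one.

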